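Fit the taper-shank chuck in the spin coater's spindle and tap it until it locks

ROBOT

A 7-joint arm with a two-finger parallel gripper is mounted at the origin on the work surface. World frame = base frame: x ahead of the robot, y to its left, z up, the work surface at z = 0. Lengths are in m, angles in rad, forces in N, time in s.
With the tool pointing down it reaches from about 0.425 to 0.925 m from the base axis. Payload 6.8 kg.
Tool frame: the origin (TCP) lies on the centre line of the jaws, within the pads' length; the fingertips stand bot.tip_reach ahead of it and the grasp point (between the pads) lies 3 mm ahead of it (bot.tip_reach is the distance from the TCP to the fingertips, in m); z points along the fingers, y is the line along which they close (so a half turn about z gives the same grasp; the last joint's range is limited). The gripper opens to 85 mm and grips with 20 to 120 N. Pads are 22 mm wide; open, the fingers measure 114 mm over their backs; the gripper's body (76 mm by 85 mm) begins 54 mm behind the grasp point. The pads swing forward as they close: fully open they stand 13 mm farther back than shut.
Start: joints at [1.111, 0.477, 0.022, 1.555, -0.011, 1.109, -0.083], TCP at [0.233, -0.634, 0.218] pointing down, gripper open.
Joint ranges: [-2.96, 2.96], [-0.34, 2.1], [-1.41, 1.46], [0.24, 2.44], [-1.37, 4.51], [0.17, 1.92], [-2.96, 2.96]. Speed limits (rad/s): [2.39, 2.39, 3.14, 3.14, 3.14, 3.14, 3.14].

INTERFACE

Orientations are given as a unit quaternion [w, x, y, z].
In Python, from station import bot gives the robot as it stands.
- The arm moves only by the tool jog_arm, never from a script. Its argument "deltas" is a list of rows, each a list of 7 numbers: the shift along the world's x, y, z in m, then the turn, a rotation vector about the world's x, y, z in rad, then the opening, from 0 (shut) to 1 (fully open). In form: [[x, y, z, rx, ry, rz, grip], ...]. A call has 1 to 10 rows; each row shifts and turns the commanded pose from where the row before left it; what a row does not reach is not made up. A row lasts 1/10 s, in which the tool goes at most 50 mm and 8.59 degrees, less where a joint would pass 70% of its speed; a pose out of reach is approached as far as the arm can. A call with a gripper value outside its range is refused whole. The fingers move at their own pace and stop on an object; "newtons" is the grip in N (left out, the last holds). Time passes only in rows, so rows that do not move let the fingers close. It gives the time, the measured TCP pose, the force, the opening and the grip force at its end, in the units of the state.
- bot.get_obs(): the state, without advancing time (a new reading comes with each control period).
- bot.read_camera(name): name is "scene" or "top" or "wrist"; returns a dict with "img" (420x560x3 uint8, red, green, blue), "K" (3x3 intrinsics, pixels), "dist_coeffs" ([k1, k2, p1, p2, k3] as OpenCV has them; the pictures are not rectified), "eye" and "attitude" of the camera in the world. Camera axes: x right, y down, z forward; pixel columns grow to the right and rows downward; lengths in m; the calibration is good to about 2 mm. A picture is of the moment at which its call begins. There is no depth.
- bot.hand_in(): hands the job in; it is judged then, once.
The state is a dict: "t": time; "q": joint angles; "joint_vel": joint speeds; "joint_torque": joint torques, N m; "eef_pos": TCP position; "tool_rot": TCP orientation; "contact_force": force on the tool from outside, world axes, zero at the start; "torque": the same for the moment, N m; "gripper_width": opening from 0.0 (shut) to 1.0 (fully open); "grasp_force": force on a finger pad.
Only numpy, scipy, OpenCV 4.12 (cv2) and the standard library are available. Lean on these libraries where they do the work, as an engineer would, in place of code of your own. Each camera call takes 0.05 s, during which the arm holds its last target. There are 200 camera calls.

TASK

Take the chuck with the tall slim hub out of the rack, set its tapered shank upright in the spin coater's spindle and let go of it without forcing it in by hand. Then pick up the tamper and drive the chuck down gently with its foot, in at least two separate taps with the tamper lifted 1 cm clear between them, until the taper locks: a last steady tap of about 20 N no longer moves it. No tap may exceed 30 N. Stand the tamper upright on the bench again where there is room, and leave the other things where they are.

Things in the scene. Friction and masses are not known exactly. Their poses are not given: they have to be found in the camera images.
- chuck: the taper-shank chuck to fit, metal, 200 to 325 g, upright in one of the rack's two holes, flange resting on the rack's top, shank loose in the hole: round flange 48 mm across, 8 mm thick; above it a slim plain round hub 22 mm across, 38 mm high, to hold it by. Origin: on the axis at the flange's underside; z up the axis (hub's top at z = 46 mm). Round: yaw does not matter
- shank_tip (a point): tip of the chuck's tapered shank, on the axis, 57 mm below the flange's underside. The steel shank is 22 mm across at the flange, 13 mm at 3 mm above this tip, and 11 mm at the blunt tip
- coater: the spin coater, a fixed white case 180 x 180 mm, deck 80 mm above the bench, with a grey splash ring 156 mm across and 12 mm high on the deck and the spindle nose in its middle. Origin: centre of its underside
- nose (a point): centre of the flat top face of the spindle nose, a fixed steel ring 30 mm inside, 48 mm outside, 100 mm above the bench on the coater's centre; z up. Just put in, the chuck's flange stands 16.5 to 18 mm above this face; driven, it goes solid with the flange somewhere from 13 down to 1 mm above it. Where differs each time and can only be felt; the flange never touches the nose
- mouth (a point): centre of the mouth of the taper sleeve in the nose, level with the nose face or up to 1.5 mm lower: bore 19.7 mm across here, 13.7 mm 36 mm down; the shank's tip rests on its floor 39 mm down. The sleeve slides down with the chuck and stays: about 5 N of push starts it, about 10 N moves it at full depth, plus 0.15 N per mm/s; once locked it is rigid. Pushing 5 N by hand would drive it
- tamper: the tamper, 200 to 325 g, standing upright on the bench to the robot's right of the coater: a round white nylon foot 40 mm across and 25 mm high, and a plain steel stem 24 mm across on it, 110 mm high in all. Origin: centre of the foot's underside (the striking face); z up the stem. It is round, so its yaw does not matter
- rack: fixed white plastic rack, 90 mm (its x) by 200 mm (its y), 65 mm high, to the robot's left of the coater, with two holes 26 mm across on its y axis, 55 mm either side of the middle. Origin: centre of its underside
- adapter: bystander in the rack's other hole: an adapter with a 40 mm flange, a short fat hub 32 mm across and 16 mm high, and a straight 16 mm shank. Origin: on the axis at the flange's underside. To be left alone
- beaker: bystander: glass beaker 68 mm across, 90 mm high; origin at its underside
- jar: bystander: amber glass jar 60 mm across, 85 mm high; origin at its underside
- driver: bystander: screwdriver lying on the bench beyond the tamper, on the robot's right; origin under its middle
- collar: bystander: loose steel ring 44 mm across, 14 mm high, lying on the bench beyond the rack; origin at its underside
- tipbox: bystander: blue pipette-tip box 120 x 85 mm, 65 mm high; origin at its underside
Things that resemble listed ones, but are neither listed nor needed, are in the scene too. What is shaped like the chuck but red is not meant.

How it is judged:
On the way, in this order (a step that is already met when the one before it is completed fails the run):
1. the chuck stands in the spindle's taper, upright, let go, its flange still 13.5 to 20 mm above the nose (horizontal distance between chuck and nose below 0.003 m and angle between chuck's own z axis and vertical below 0.06 rad and z of chuck in the frame of nose between 0.0135 and 0.02 m and contact force between the fingers and chuck below 0.05 N), for 0.2 s.
2. a first tap with the tamper (over 4 N) (contact force between tamper and chuck above 4 N).
3. the tamper lifted clear, its foot over 8 mm above the hub (z of tamper in the frame of chuck above 0.054 m).
4. a later tap of over 15 N that the chuck withstands without moving, its flange less than 13.5 mm above the nose (contact force between tamper and chuck above 15 N and z of chuck in the frame of nose below 0.0135 m and linear speed of chuck below 0.01 m/s), for 0.05 s.
At the end, for the whole second after the job is handed in: The chuck stands upright (within 0.04 rad) in the spindle, within 3 mm of its axis, its flange less than 13.5 mm above the nose face (where it locked), at rest; the tamper stands upright (within 0.08 rad) on the bench, its foot within 5 mm of the bench top, at rest and clear of the chuck (z of chuck in the frame of nose below 0.0135 m and horizontal distance between chuck and nose below 0.003 m and angle between chuck's own z axis and vertical below 0.04 rad and linear speed of each of chuck, tamper below 0.02 m/s and height (world z) of tamper between -0.005 and 0.005 m and angle between tamper's own z axis and vertical below 0.08 rad and contact force between tamper and chuck below 0.05 N); the robot touches nothing.
It fails at once if a tap or press of more than 30 N on the chuck with the tamper (contact force between tamper and chuck above 30 N).
It fails at once if the chuck forced down by the gripper or arm (flange less than 13 mm above the nose while touched) (horizontal distance between chuck and nose below 0.01 m and z of chuck in the frame of nose below 0.013 m and contact force between any of the fingers, the arm and chuck above 0.5 N).
It fails at once if a bystander moved more than 30 mm (distance of any of adapter, beaker, jar, driver, collar, tipbox from where it was at the start of the episode above 0.03 m).
It also fails if it takes over 66 s, if anything falls off the work surface, if the arm or the gripper's body presses on something with over 40 N, if the wrist force passes 120 N, or if a joint passes its speed limit or range.

## Working session

There is one attempt and no reset: what is moved stays moved. The work goes in short steps, Python scripts to look and compute and a tool call to move; the robot and the scene stay as the last step left them, time stands still between calls to the robot, and variables do not carry over. Pictures are saved under pics/ and viewed, at most 10 in all, crops included, and the job is handed in when it is done.

Besides the shell and the picture viewer there is one more tool, called after "Emit:" as name(argument=value, ...) on one line, values as JSON. jog_arm: Moves the arm, as the interface text tells. Its arguments: {"type":"object","properties":{"deltas":{"type":"array"},"newtons":{"type":"number"}},"required":["deltas"]}

```bash
ls; mkdir -p pics
cat > h.py <<'E'
import numpy as np,cv2
from station import bot
from scipy.spatial.transform import Rotation as R
def cam(n,save=None):
    c=bot.read_camera(n)
    if save: cv2.imwrite('pics/'+save,c['img'][:,:,::-1])
    return c
def rot(c):
    a=np.array(c['attitude'],float)
    return a if a.shape==(3,3) else R.from_quat(a[[1,2,3,0]]).as_matrix()
def ray(c,uv,z):
    p=cv2.undistortPoints(np.array([[uv]],float),np.array(c['K']),np.array(c['dist_coeffs']))[0,0]
    d=rot(c)@[p[0],p[1],1]; e=np.array(c['eye'])
    return e+d*(z-e[2])/d[2]
def proj(c,P):
    m=rot(c); rv=cv2.Rodrigues(m.T)[0]
    return cv2.projectPoints(np.array(P,float).reshape(-1,3),rv,-m.T@np.array(c['eye']),np.array(c['K']),np.array(c['dist_coeffs']))[0][:,0]
E
python3 - <<'E'
from h import *
a=cam('scene');b=cam('top')
cv2.imwrite('pics/a.png',a['img'][:,:,::-1]);cv2.imwrite('pics/b.png',b['img'][:,:,::-1])
for c in(a,b):print(c['eye'],c['attitude'],c['K'])
print(bot.get_obs(),bot.tip_reach)
E
```

```text
pics
[1.00057971 0.66169948 0.65427354] [-0.13347129  0.265203    0.84585195 -0.44315603] [[405.83222594   0.         282.59188894]
 [  0.         405.83222594 211.41297184]
 [  0.           0.           1.        ]]
[0.37566169 0.00784591 1.52022727] [ 0.04064114 -0.69950062  0.7117795  -0.0491642 ] [[537.86169345   0.         282.80878301]
 [  0.         537.86169345 216.7120965 ]
 [  0.           0.           1.        ]]
{'t': 0.1, 'q': array([ 1.1109286 ,  0.47772333,  0.02231908,  1.55632833, -0.01154068,
        1.10926452, -0.08310985]), 'joint_vel': array([ 5.81889202e-04, -2.81214253e-03, -9.10399890e-05, -2.94853256e-03,
        1.76021383e-03, -1.63758793e-03, -5.46052268e-04]), 'joint_torque': array([ 4.42899502e-03, -5.97755384e+01,  1.61343500e+00, -2.81954688e+01,
        1.27675454e-02,  5.03621151e-03,  7.06621722e-05]), 'eef_pos': array([ 0.23240808, -0.63315934,  0.21702876]), 'tool_rot': array([-7.79388571e-04,  9.84570795e-01,  1.74984890e-01, -1.73281522e-04]), 'contact_force': array([-0.68784129,  0.21715375, -0.03439934]), 'torque': array([0.01348381, 0.05161611, 0.04782189]), 'grasp_force': 0.0, 'gripper_width': 0.9973732754314343} 0.022
```

View pics/a.png

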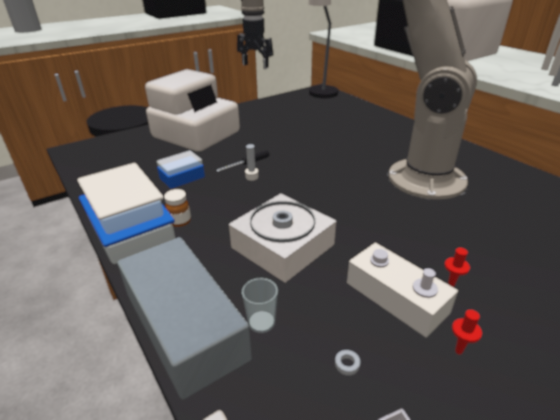

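View pics/b.png

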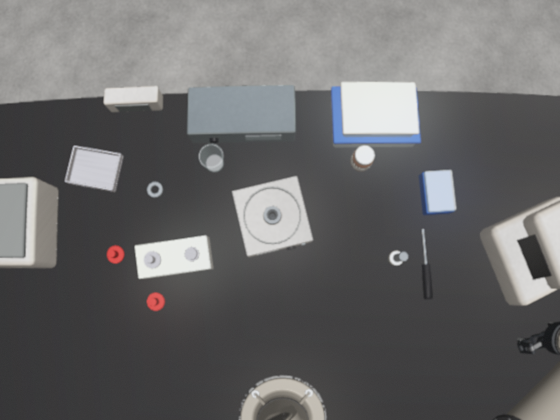

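The scene shows the rack holding two metal parts: one at scene (427,283) / top (152,260) with a tall slim hub, and one at scene (380,257) / top (191,254) with a short fat hub. There are red look-alikes at scene (458,265) and (467,330). The coater nose is at top (272,215), and the tamper is at top (398,258) / scene (251,165). The chuck should be the tall slim one at scene (427,283), so I'm enlarging it to confirm.

Run:
```python
from h import *
a=cv2.imread('pics/a.png');b=cv2.imread('pics/b.png')
def crop(im,u,v,w,h,s):
    return cv2.resize(im[v:v+h,u:u+w],(w*s,h*s),interpolation=cv2.INTER_CUBIC)
# each 400x300
o=np.vstack([np.hstack([crop(a,345,240,100,75,4),crop(b,130,230,100,75,4)]),np.hstack([crop(b,222,178,100,75,4),crop(b,370,230,50,38,8)[:300]])])
cv2.imwrite('pics/c.png',o)
a=cam('scene');b=cam('top')
print('top: chuck hubtop',ray(b,(152,260),.111),'adapter',ray(b,(191,254),.089),'nose',ray(b,(272,215),.1),'tamper foot',ray(b,(396.5,258),.025),'stem top',ray(b,(403.5,257),.11))
print('scene: chuck top',ray(a,(429,273),.111),'nose',ray(a,(283,216),.1),'tamper top',ray(a,(250.5,147),.11))
```

```text
top: chuck hubtop [0.44589996 0.33740605 0.111     ] adapter [0.46198383 0.23620911 0.089     ] nose [0.56206513 0.01774103 0.1       ] tamper foot [ 0.44413483 -0.32966906  0.025     ] stem top [ 0.4424231 -0.3296206  0.11     ]
scene: chuck top [0.45094151 0.3477121  0.111     ] nose [0.56361359 0.01947572 0.1       ] tamper top [ 0.44709749 -0.32353191  0.11      ]
```

View pics/c.png

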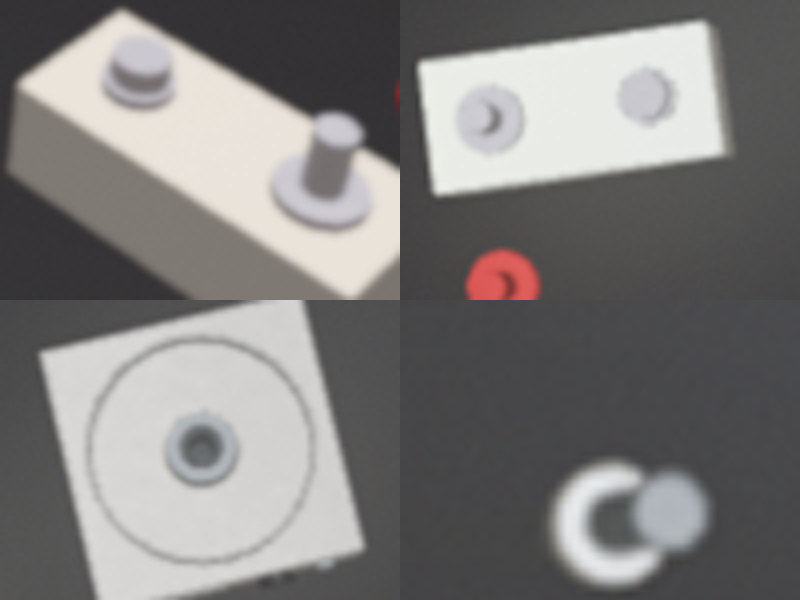

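The crop confirms it. Top left, the tall slim hub (hub top at scene (429.5,273), flange at top (152.5,259.8), hub top at top (148.3,259.5)) is the chuck, and the short fat one is the adapter. Bottom: the nose is at top (272.5,215), and the tamper's foot is at top (396.6,257.9) with its stem top at (403.9,256.4).

Run:
```python
from h import *
a=cam('scene');b=cam('top')
for n,c,uv,z in [('ch flange t',b,(152.5,259.7),.073),('ch hub t',b,(148.3,259.5),.111),('ch hub s',a,(429.5,273),.111),('nose t',b,(272.5,215),.1),('nose s',a,(283,216.5),.1),('foot t',b,(396.6,257.9),.025),('stem t',b,(403.9,256.4),.11),('stem s',a,(250.5,147.5),.11),('rackc1',b,(130+18/4,230+61/4),.065),('rackc2',b,(130+305/4,230+22/4),.065)]:
    print(n,ray(c,uv,z)[:2].round(4))
w=cam('wrist');o=bot.get_obs()
print(w['eye']-o['eef_pos'],R.from_matrix(rot(w)).as_rotvec(),w['K'][0][0],o['eef_pos'],np.degrees(R.from_quat(o['tool_rot'][[1,2,3,0]]).as_euler('zyx')))
```

```text
ch flange t [0.4486 0.3449]
ch hub t [0.4473 0.3475]
ch hub s [0.4502 0.3483]
nose t [0.562  0.0164]
nose s [0.5648 0.0211]
foot t [ 0.4444 -0.33  ]
stem t [ 0.444  -0.3308]
stem s [ 0.4489 -0.3206]
rackc1 [0.4892 0.3978]
rackc2 [0.5133 0.1981]
[0.07144468 0.02596967 0.15682194] [ 2.3629558  -1.65176365 -0.25276515] 318.3719838453968 [ 0.23254459 -0.63354796  0.21767834] [-2.01559131e+01 -1.07109775e-02 -1.79977974e+02]
```

Emit:
jog_arm(deltas=[[0.0335,0.035,0,0,0,0,1],[0.0335,0.035,0,0,0,0,1],[0.0335,0.035,0,0,0,0,1],[0.0335,0.035,0,0,0,0,1],[0.0335,0.035,0,0,0,0,1],[0.0335,0.035,0,0,0,0,1],[0.0335,0.035,0,0,0,0,1],[0.0335,0.035,0,0,0,0,1],[0.0335,0.035,0,0,0,0,1],[0.0335,0.035,0,0,0,0,1]])

```text
t: 1.35
eef_pos: [0.5687, -0.2822, 0.2181]
tool_rot: [0.0, 0.985, 0.175, 0.0]
contact_force: [0.7, 0.2, -0.2]
gripper_width: 1.004
grasp_force: 0.0
```

Emit:
jog_arm(deltas=[[-0.005,0.043,0.003,0,0,0,1],[-0.005,0.043,0.003,0,0,0,1],[-0.005,0.043,0.003,0,0,0,1],[-0.005,0.043,0.003,0,0,0,1],[-0.005,0.043,0.003,0,0,0,1],[-0.005,0.043,0.003,0,0,0,1],[-0.005,0.043,0.003,0,0,0,1],[0,0,0,0,0,0,1]])

```text
t: 2.15
eef_pos: [0.532, 0.0249, 0.2399]
tool_rot: [-0.001, 0.984, 0.18, 0.001]
contact_force: [0.5, -0.6, 0.4]
gripper_width: 1.001
grasp_force: 0.0
```

Run:
```python
from h import *
w=cam('wrist','d.png');o=bot.get_obs()
np.savez('d.npz',**{k:np.array(v) for k,v in w.items()})
print(o['t'],o['q'].round(2),o['eef_pos'],rot(w)[:,2],o['contact_force'])
print(proj(w,[[.563,.018,.1],[.45,.347,.111]]))
```

```text
2.2 [ 0.08  0.24 -0.28  1.86  0.07  1.06 -1.44] [0.53241814 0.02102385 0.23947834] [-0.27766208 -0.10221377 -0.95522569] [ 0.11504265 -1.69742329 -0.50158906]
[[297.68119298 166.7167095 ]
 [-95.21163799 156.21257876]]
```

View pics/d.png

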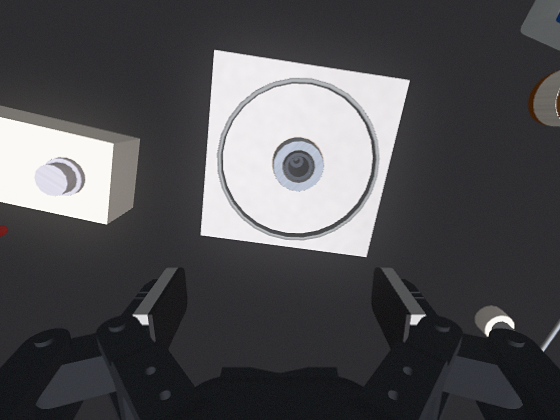

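The wrist picture shows the nose ring centred at (298,164), matching the estimate to within a millimetre or two. Next is the chuck.

Emit:
jog_arm(deltas=[[-0.0128,0.04,0,0,0,0,1],[-0.0128,0.04,0,0,0,0,1],[-0.0128,0.04,0,0,0,0,1],[-0.0128,0.04,0,0,0,0,1],[-0.0128,0.04,0,0,0,0,1],[-0.0128,0.04,0,0,0,0,1],[-0.0128,0.04,0,0,0,0,1],[-0.0128,0.04,0,0,0,0,1],[0,0,0,0,0,0,1],[0,0,0,0,0,0,1]])

```text
t: 3.2
eef_pos: [0.4305, 0.3371, 0.2386]
tool_rot: [0.0, 0.985, 0.175, -0.0]
contact_force: [-0.4, -0.2, 0.1]
gripper_width: 1.002
grasp_force: 0.0
```

Run:
```python
from h import *
d=np.load('d.npz'); print('nose',ray(d,(298,164),.1))
w=cam('wrist','e.png');o=bot.get_obs()
np.savez('e.npz',**{k:np.array(v) for k,v in w.items()})
print(o['t'],o['q'].round(2),o['eef_pos'],o['contact_force'])
print(proj(w,[[.449,.347,.073],[.449,.347,.111]]))
```

```text
nose [0.56547188 0.0186623  0.1       ]
3.25 [-0.39  0.28 -0.47  1.81  0.15  1.08 -2.13] [0.43112976 0.33590878 0.23856428] [ 0.51730559 -0.7031134  -0.83378464]
[[275.84930178 167.74280307]
 [275.48647046 174.90899059]]
```

View pics/e.png

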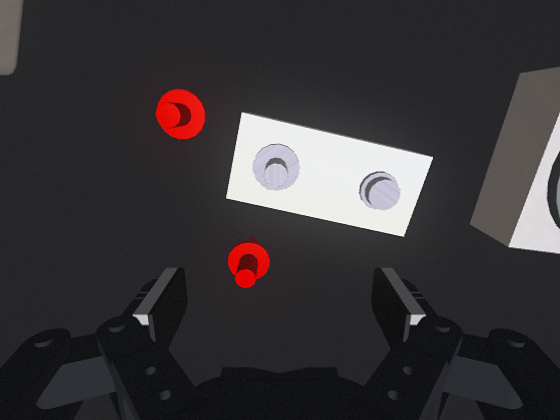

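The flange is centred at (276,167), right where the estimate (.449,.347) projects, and the red look-alikes at (181,114) and (248,262) are clear of the fingers. Going down to grasp.

Emit:
jog_arm(deltas=[[0.018,0.0105,0,0,0,0,1],[0,0,-0.04,0,0,0,1],[0,0,-0.04,0,0,0,1],[0,0,-0.03,0,0,0,1],[0,0,-0.02,0,0,0,1],[0,0,-0.009,0,0,0,1],[0,0,0,0,0,0,1]])

```text
t: 3.95
eef_pos: [0.4487, 0.3458, 0.0989]
tool_rot: [0.001, 0.985, 0.174, -0.001]
contact_force: [-0.4, -0.3, 0.9]
gripper_width: 0.997
grasp_force: 0.0
```

Emit:
jog_arm(deltas=[[0,0,0,0,0,0,0],[0,0,0,0,0,0,0],[0,0,0,0,0,0,0],[0,0,0,0,0,0,0],[0,0,0,0,0,0,0],[0,0,0,0,0,0,0],[0,0,0,0,0,0,0]], newtons=50)

```text
t: 4.65
eef_pos: [0.4482, 0.3478, 0.0999]
tool_rot: [0.0, 0.985, 0.175, 0.0]
contact_force: [-0.3, 0.8, 0.5]
gripper_width: 0.0
grasp_force: 0.0
```

The fingers closed on nothing, so I need a look.

Run:
```python
from h import *
w=cam('wrist');a=cam('scene');o=bot.get_obs()
print(o['eef_pos'],o['gripper_width'])
print(proj(a,[[.448,.347,.111],o['eef_pos']]), proj(w,[o['eef_pos']]))
s=cv2.resize(a['img'][230:330,350:490],(560,400),interpolation=cv2.INTER_CUBIC)
x=np.hstack([cv2.resize(w['img'],(400,300)),s[:300,:400]]); x=np.vstack([x,cv2.resize(a['img'],(800,600))[150:450]])
cv2.imwrite('pics/f.png',x[:,:,::-1])
```

```text
[0.44817389 0.34785425 0.09989046] 0.0005665718634868242
[[429.7097615  272.17428303]
 [428.87653362 276.69619107]] [[278.67269619 257.97127482]]
```

View pics/f.png

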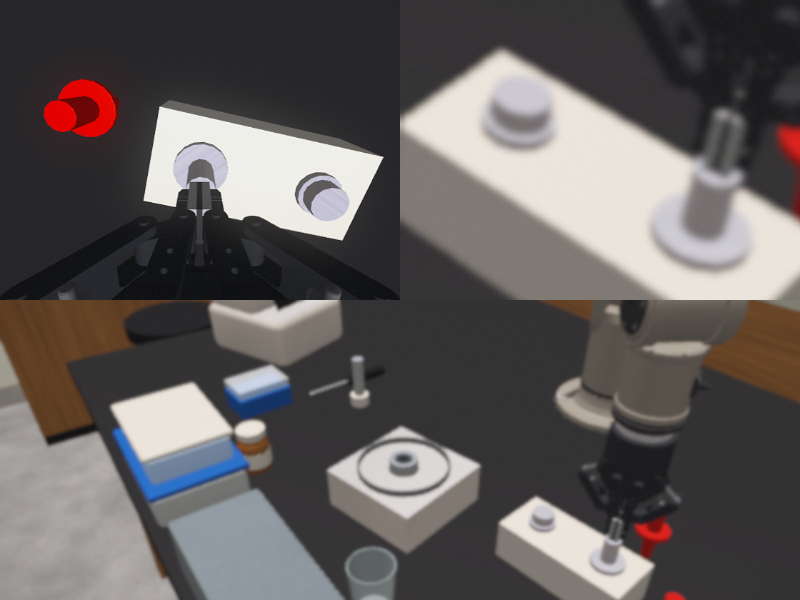

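Run:
```python
from h import *
w=cam('wrist');a=cam('scene')
P=[[.449,.347,.073],[.449,.347,.111],[.448,.3475,.1],[.448,.3475,.078]]
print(proj(w,P).round(1),proj(a,P).round(1))
x=np.hstack([cv2.resize(w['img'][200:290,220:340],(480,360),interpolation=cv2.INTER_CUBIC),cv2.resize(a['img'][240:300,400:453],(318,360),interpolation=cv2.INTER_CUBIC)])
cv2.imwrite('pics/g.png',x[:,:,::-1])
```

```text
[[280.4 238.2]
 [280.8 266.8]
 [279.2 258.6]
 [279.1 242.5]] [[425.6 286.6]
 [429.4 272.4]
 [428.8 276.5]
 [426.6 284.7]]
```

View pics/g.png

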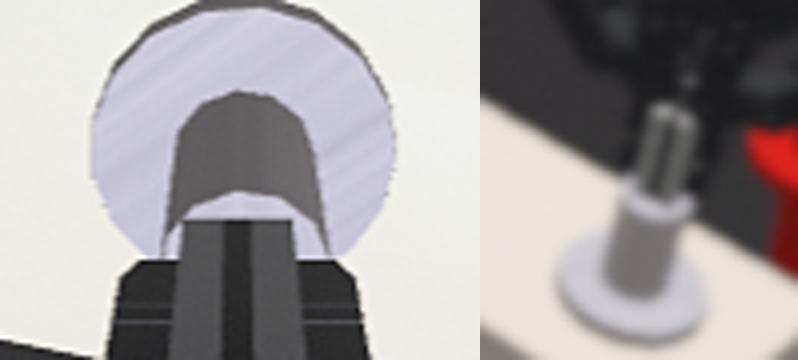

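The enlarged view shows the shut fingertips in front of and above the hub's top, with the hub top arc at crop row 192 and the tips at row 218. The chuck is where I expected, so the tips appear to be about 30 mm higher than tip_reach implies. I'll quantify that from the image.

Run:
```python
from h import *
w=cam('wrist');o=bot.get_obs()
M=R.from_quat(o['tool_rot'][[1,2,3,0]]).as_matrix()
print(o['eef_pos'],M.T@(w['eye']-o['eef_pos']),(M.T@rot(w))[:,2])
for h in(0,.005,.011):
    print(h,[(z,proj(w,[o['eef_pos']+M@[h,0,-z]]).round(1).tolist()) for z in(-.022,0,.01,.02,.03)])
# pad pair width in px: both pads together 183..297 of 480 -> 28 px;
```

```text
[0.44819291 0.34781231 0.09986633] [ 0.07599584  0.00018419 -0.15692968] [-2.98165738e-01 -3.67689580e-04  9.54514042e-01]
0 [(-0.022, [[278.7, 242.0]]), (0, [[278.7, 258.0]]), (0.01, [[278.7, 266.6]]), (0.02, [[278.7, 276.3]]), (0.03, [[278.7, 287.3]])]
0.005 [(-0.022, [[278.7, 234.3]]), (0, [[278.7, 249.5]]), (0.01, [[278.7, 257.7]]), (0.02, [[278.7, 266.9]]), (0.03, [[278.7, 277.4]])]
0.011 [(-0.022, [[278.7, 225.0]]), (0, [[278.7, 239.1]]), (0.01, [[278.7, 246.8]]), (0.02, [[278.7, 255.4]]), (0.03, [[278.6, 265.3]])]
```

By the image, the shut tips sit about 19 mm behind the reported TCP (z ≈ 0.119) rather than 22 mm ahead of it. I'll open, go down about 34 mm in small steps while watching the force, and close again.

Emit:
jog_arm(deltas=[[0,0,0,0,0,0,1],[0,0,0,0,0,0,1],[0,0,0,0,0,0,1],[0,0,0,0,0,0,1],[0,0,0,0,0,0,1],[0.0005,0,-0.01,0,0,0,1],[0,0,-0.008,0,0,0,1],[0,0,-0.006,0,0,0,1],[0,0,0,0,0,0,1]])

```text
t: 5.8
eef_pos: [0.448, 0.3472, 0.0745]
tool_rot: [0.001, 0.985, 0.175, -0.001]
contact_force: [-0.0, 0.3, -0.2]
gripper_width: 1.0
grasp_force: 0.0
```

Emit:
jog_arm(deltas=[[0,0,-0.005,0,0,0,1],[0,0,-0.005,0,0,0,1],[0,0,0,0,0,0,1]])

```text
t: 6.1
eef_pos: [0.4484, 0.3475, 0.0652]
tool_rot: [0.0, 0.985, 0.175, -0.0]
contact_force: [0.2, 0.1, 0.5]
gripper_width: 0.999
grasp_force: 0.0
```

Emit:
jog_arm(deltas=[[0,0,0,0,0,0,0],[0,0,0,0,0,0,0],[0,0,0,0,0,0,0],[0,0,0,0,0,0,0],[0,0,0,0,0,0,0],[0,0,0,0,0,0,0]], newtons=50)

```text
t: 6.7
eef_pos: [0.4489, 0.3478, 0.0662]
tool_rot: [-0.0, 0.985, 0.175, 0.0]
contact_force: [-0.7, -0.6, 2.8]
gripper_width: 0.242
grasp_force: 48.9
```

Emit:
jog_arm(deltas=[[0,0,0.01,0,0,0,0],[0,0,0.03,0,0,0,0],[0,0,0.045,0,0,0,0],[0,0,0.045,0,0,0,0],[0,0,0,0,0,0,0]])

```text
t: 7.2
eef_pos: [0.4512, 0.3509, 0.2027]
tool_rot: [-0.003, 0.985, 0.175, 0.005]
contact_force: [1.3, 1.7, -2.8]
gripper_width: 0.244
grasp_force: 49.4
```

Emit:
jog_arm(deltas=[[0.0145,-0.041,0,0,0,0,0],[0.0145,-0.041,0,0,0,0,0],[0.0145,-0.041,0,0,0,0,0],[0.0145,-0.041,0,0,0,0,0],[0.0145,-0.041,0,0,0,0,0],[0.0145,-0.041,0,0,0,0,0],[0.0145,-0.041,0,0,0,0,0],[0.0145,-0.041,0,0,0,0,0],[0,0,0,0,0,0,0],[0,0,0,0,0,0,0]])

```text
t: 8.2
eef_pos: [0.564, 0.0184, 0.1949]
tool_rot: [-0.0, 0.985, 0.173, -0.001]
contact_force: [-0.0, 1.0, -3.4]
gripper_width: 0.24
grasp_force: 49.7
```

Run:
```python
from h import *
w=cam('wrist');a=cam('scene');b=cam('top')
for i in range(4):
    o=bot.get_obs(); print(o['eef_pos'].round(4),o['contact_force'].round(2)); cam('wrist')
print(o['q'].round(2),o['t'],o['grasp_force'])
p=o['eef_pos']; m=[.565,.0187]
P=[[*p[:2],p[2]],[*p[:2],p[2]-.057],[*m,.1]]
print(proj(a,P).round(1),proj(w,P).round(1))
x=np.hstack([cv2.resize(w['img'][100:310,180:390],(400,400),interpolation=cv2.INTER_CUBIC),cv2.resize(a['img'][160:240,240:320],(400,400),interpolation=cv2.INTER_CUBIC)])
cv2.imwrite('pics/i.png',x[:,:,::-1])
```

```text
[0.5639 0.0215 0.1955] [-0.09  0.38 -1.91]
[0.5641 0.0216 0.1957] [-0.85  0.65 -2.79]
[0.5642 0.0214 0.1958] [-0.22  0.37 -3.51]
[0.5643 0.0212 0.1959] [-0.4  -0.36 -2.83]
[ 0.11  0.34 -0.32  1.83  0.13  0.99 -1.48] 8.5 49.65784728527069
[[282.8 181.2]
 [283.  202.7]
 [282.3 216. ]] [[274.  256.7]
 [275.2 221.4]
 [278.9 206. ]]
```

View pics/i.png

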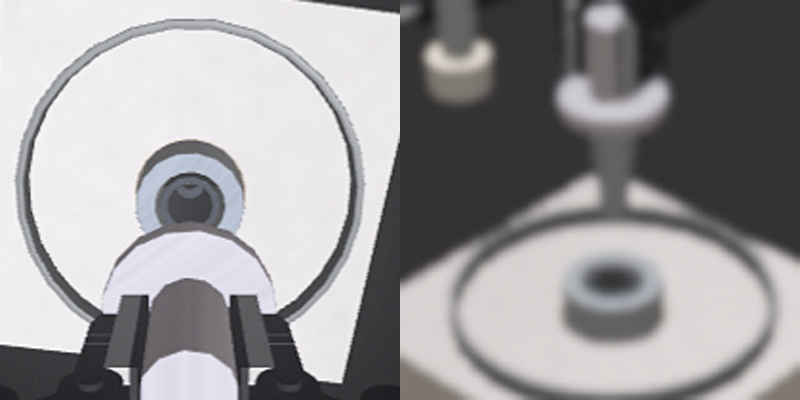

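Wrist view: the held chuck is centred at u ≈ 279 and the nose at (279,206), which is aligned. Scene view: the shank tip at (282.6,203) hangs over the nose at (282.4,216.6). I'll let it settle and fine-tune.

Emit:
jog_arm(deltas=[[0,0,-0.02,0,0,0,0],[0,0,-0.01,0,0,0,0],[0,0,0,0,0,0,0],[0,0,0,0,0,0,0]])

```text
t: 8.95
eef_pos: [0.5647, 0.02, 0.166]
tool_rot: [-0.0, 0.985, 0.175, -0.0]
contact_force: [0.3, -0.2, -2.2]
gripper_width: 0.242
grasp_force: 49.7
```

Run:
```python
from h import *
for i in range(5):
    w=cam('wrist');o=bot.get_obs(); print(o['eef_pos'].round(4),proj(w,[[.565,.0187,.1],o['eef_pos']]).round(1).tolist())
g=w['img'].astype(int)
# nose/taper: row profile of flange edges near its widest: print gray at rows around
for v in(225,232,240): print(v,g[v,225:335].mean(1).astype(int).tolist())
```

```text
[0.565  0.02   0.1664] [[280.6, 218.8], [278.9, 257.7]]
[0.5652 0.02   0.1666] [[280.4, 219.2], [278.8, 257.9]]
[0.5653 0.02   0.1667] [[280.3, 219.3], [278.8, 258.0]]
[0.5652 0.0199 0.1666] [[280.2, 219.3], [278.7, 258.1]]
[0.5651 0.0199 0.1665] [[280.1, 219.3], [278.7, 258.1]]
225 [237, 237, 238, 237, 238, 238, 238, 238, 238, 237, 238, 237, 237, 237, 238, 237, 238, 239, 238, 238, 238, 238, 240, 242, 200, 179, 171, 121, 104, 108, 110, 106, 105, 108, 121, 173, 196, 227, 234, 232, 230, 231, 231, 231, 231, 230, 228, 224, 226, 226, 227, 228, 228, 229, 230, 232, 233, 233, 232, 230, 229, 229, 230, 231, 231, 232, 232, 232, 231, 233, 234, 235, 229, 196, 159, 138, 126, 115, 117, 115, 122, 177, 199, 199, 198, 196, 191, 224, 234, 234, 234, 233, 234, 234, 235, 235, 235, 235, 234, 234, 235, 234, 235, 234, 234, 234, 234, 234, 234, 235]
232 [238, 238, 239, 239, 238, 239, 239, 239, 240, 238, 238, 238, 238, 238, 238, 237, 238, 239, 243, 211, 130, 99, 105, 166, 225, 232, 231, 228, 229, 228, 230, 230, 231, 231, 230, 228, 226, 225, 226, 225, 228, 228, 229, 230, 231, 232, 233, 232, 231, 230, 230, 230, 230, 231, 230, 231, 230, 229, 229, 228, 227, 228, 228, 227, 226, 227, 228, 228, 227, 227, 225, 225, 225, 225, 225, 225, 226, 226, 226, 227, 228, 230, 231, 231, 206, 153, 124, 121, 114, 181, 231, 237, 235, 235, 234, 233, 233, 233, 233, 233, 233, 233, 233, 233, 233, 234, 233, 233, 234, 235]
240 [239, 239, 239, 239, 239, 239, 239, 239, 239, 239, 238, 238, 239, 242, 191, 144, 215, 234, 231, 230, 232, 232, 231, 228, 227, 224, 225, 226, 227, 227, 228, 229, 231, 232, 232, 231, 231, 229, 229, 230, 230, 230, 230, 230, 229, 228, 228, 228, 228, 227, 226, 227, 227, 227, 228, 227, 227, 226, 225, 223, 224, 224, 225, 226, 225, 225, 226, 227, 227, 226, 228, 228, 229, 230, 229, 229, 229, 228, 227, 226, 226, 226, 226, 228, 228, 228, 228, 230, 229, 230, 231, 225, 170, 115, 210, 238, 236, 234, 233, 233, 232, 232, 232, 232, 232, 232, 232, 233, 233, 233]
```

Emit:
jog_arm(deltas=[[0,-0.001,-0.005,0,0,0,0],[0,0,-0.01,0,0,0,0],[0,0,-0.01,0,0,0,0],[0,0,-0.01,0,0,0,0],[0,0,-0.006,0,0,0,0],[0,0,-0.004,0,0,0,0],[0,0,0,0,0,0,0],[0,0,0,0,0,0,0]])

```text
t: 10.0
eef_pos: [0.5642, 0.0185, 0.1207]
tool_rot: [0.0, 0.985, 0.175, -0.001]
contact_force: [-0.9, -1.9, -3.6]
gripper_width: 0.241
grasp_force: 49.7
```

Emit:
jog_arm(deltas=[[0,0,-0.001,0,0,0,0],[0,0,0,0,0,0,0]])

```text
t: 10.2
eef_pos: [0.5645, 0.0185, 0.1201]
tool_rot: [0.0, 0.985, 0.175, -0.0]
contact_force: [-2.4, -2.1, -1.5]
gripper_width: 0.243
grasp_force: 49.8
```

Emit:
jog_arm(deltas=[[-0.0006,-0.0006,-0.0006,0,0,0,0],[0,0,0,0,0,0,0]])

```text
t: 10.4
eef_pos: [0.5642, 0.0183, 0.1195]
tool_rot: [-0.0, 0.985, 0.175, 0.0]
contact_force: [-1.8, -1.1, -1.7]
gripper_width: 0.243
grasp_force: 49.8
```

Run:
```python
from h import *
f=[]
for i in range(5):
    w=cam('wrist');o=bot.get_obs(); f.append(np.r_[o['eef_pos'],o['contact_force']])
print(np.mean(f,0).round(4))
```

```text
[ 0.5642  0.0183  0.1195 -1.9379 -1.2094 -1.4222]
```

Emit:
jog_arm(deltas=[[-0.0008,-0.0005,-0.0006,0,0,0,0],[0,0,0,0,0,0,0],[0,0,0,0,0,0,0]])

```text
t: 10.95
eef_pos: [0.5637, 0.018, 0.1188]
tool_rot: [-0.0, 0.985, 0.175, 0.0]
contact_force: [-0.2, 0.2, -4.0]
gripper_width: 0.247
grasp_force: 49.7
```

Emit:
jog_arm(deltas=[[0,0,0,0,0,0,0.32],[0,0,0,0,0,0,0.4],[0,0,0,0,0,0,0.7],[0,0,0,0,0,0,1],[0,0,0,0,0,0,1],[0,0,0,0,0,0,1],[0,0,0,0,0,0,1]])

```text
t: 11.65
eef_pos: [0.5633, 0.0177, 0.1187]
tool_rot: [-0.0, 0.985, 0.175, 0.0]
contact_force: [-1.1, 1.0, -0.8]
gripper_width: 1.002
grasp_force: 0.0
```

Emit:
jog_arm(deltas=[[0,0,0.01,0,0,0,1],[0,0,0.03,0,0,0,1],[0,0,0.04,0,0,0,1],[0,0,0.03,0,0,0,1],[0,0,0,0,0,0,1]])

```text
t: 12.15
eef_pos: [0.5663, 0.0183, 0.2343]
tool_rot: [0.0, 0.985, 0.175, 0.005]
contact_force: [0.3, 0.2, 0.0]
gripper_width: 0.999
grasp_force: 0.0
```

Run:
```python
from h import *
w=cam('wrist');a=cam('scene');o=bot.get_obs();print(o['eef_pos'])
np.savez('j.npz',w=w['img'],s=a['img'])
P=[[.5635,.0178,.1175],[.5635,.0178,.1635],[.5635,.0178,.1255]]
print(proj(w,P).round(1).tolist(),proj(a,P).round(1).tolist())
```

```text
[0.56372712 0.0177861  0.22992914]
[[277.9, 204.4], [277.9, 220.9], [277.9, 206.9]] [[282.6, 209.5], [282.4, 192.8], [282.5, 206.7]]
```

Emit:
jog_arm(deltas=[[-0.0145,-0.0435,0,0,0,0,1],[-0.0145,-0.0435,0,0,0,0,1],[-0.0145,-0.0435,0,0,0,0,1],[-0.0145,-0.0435,0,0,0,0,1],[-0.0145,-0.0435,0,0,0,0,1],[-0.0145,-0.0435,0,0,0,0,1],[-0.0145,-0.0435,0,0,0,0,1],[-0.0145,-0.0435,0,0,0,0,1],[0,0,0,0,0,0,1],[0,0,0,0,0,0,1]])

```text
t: 13.25
eef_pos: [0.446, -0.3308, 0.2274]
tool_rot: [-0.001, 0.985, 0.174, -0.001]
contact_force: [-1.2, 0.6, -0.0]
gripper_width: 1.0
grasp_force: 0.0
```

Run:
```python
from h import *
for i in range(3): w=cam('wrist')
o=bot.get_obs();print(o['eef_pos'],o['t'],o['q'].round(2))
np.savez('k.npz',**{k:np.array(v) for k,v in w.items()})
P=[[.4444,-.3295,.11],[.4444,-.3295,.025]]
print(proj(w,P).round(1).tolist())
d=np.load('j.npz')
x=np.vstack([np.hstack([cv2.resize(d['w'][130:280,180:380],(400,300)),cv2.resize(d['s'][180:240,240:320],(400,300),interpolation=cv2.INTER_CUBIC)]),np.hstack([cv2.resize(w['img'],(400,300)),cv2.resize(w['img'][100:250,180:380],(400,300))])])
cv2.imwrite('pics/k.png',x[:,:,::-1])
```

```text
[ 0.44778404 -0.32844895  0.2280891 ] 13.4 [ 0.63  0.28 -0.13  1.83  0.04  1.04 -0.73]
[[278.7, 203.3], [278.9, 182.9]]
```

View pics/k.png

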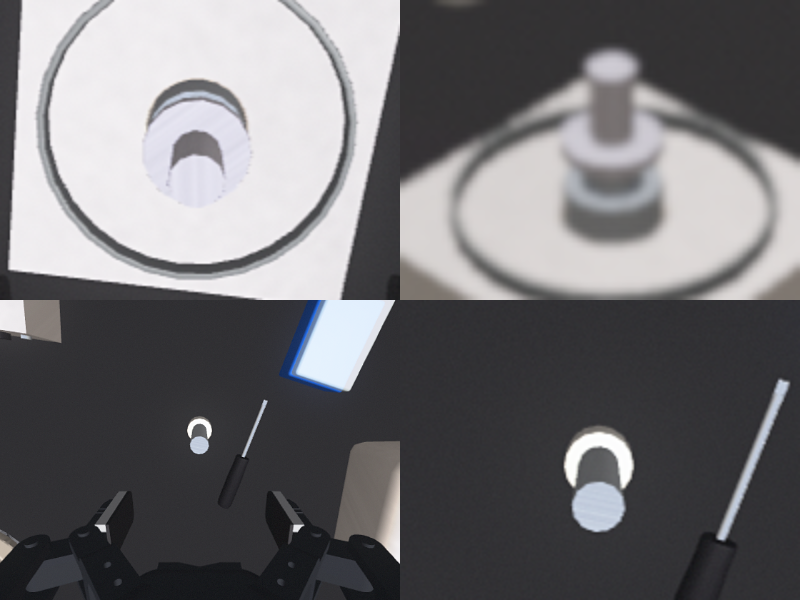

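The chuck stands upright at about 17 mm (hub top at (278,220.5), where predicted). The tamper's top is at (279,203), also as predicted, and the screwdriver is clear of the fingers. Grasping the tamper.

Emit:
jog_arm(deltas=[[-0.0035,-0.001,-0.03,0,0,0,1],[0,0,-0.04,0,0,0,1],[0,0,-0.04,0,0,0,1],[0,0,-0.04,0,0,0,1],[0,0,-0.02,0,0,0,1],[0,0,-0.008,0,0,0,1],[0,0,0,0,0,0,1],[0,0,0,0,0,0,1]])

```text
t: 14.2
eef_pos: [0.445, -0.3312, 0.0518]
tool_rot: [0.001, 0.984, 0.175, 0.001]
contact_force: [0.7, -0.1, 0.9]
gripper_width: 0.999
grasp_force: 0.0
```

Emit:
jog_arm(deltas=[[0,0,0,0,0,0,0.4],[0,0,0,0,0,0,0.2],[0,0,0,0,0,0,0],[0,0,0,0,0,0,0],[0,0,0,0,0,0,0],[0,0,0,0,0,0,0],[0,0,0,0,0,0,0]], newtons=80)

```text
t: 14.9
eef_pos: [0.444, -0.3314, 0.0511]
tool_rot: [0.0, 0.985, 0.175, 0.0]
contact_force: [-1.6, 0.3, 4.8]
gripper_width: 0.263
grasp_force: 78.0
```

Emit:
jog_arm(deltas=[[0,0,0.02,0,0,0,0],[0,0,0.045,0,0,0,0],[0,0,0.045,0,0,0,0],[0,0,0.045,0,0,0,0],[0,0,0.035,0,0,0,0],[0,0,0,0,0,0,0],[0,0,0,0,0,0,0]])

```text
t: 15.6
eef_pos: [0.4435, -0.3312, 0.2405]
tool_rot: [0.0, 0.985, 0.175, 0.0]
contact_force: [-0.7, -0.5, -3.4]
gripper_width: 0.262
grasp_force: 78.7
```

Emit:
jog_arm(deltas=[[0.015,0.0437,0,0,0,0,0],[0.015,0.0437,0,0,0,0,0],[0.015,0.0437,0,0,0,0,0],[0.015,0.0437,0,0,0,0,0],[0.015,0.0437,0,0,0,0,0],[0.015,0.0437,0,0,0,0,0],[0.015,0.0437,0,0,0,0,0],[0.015,0.0437,0,0,0,0,0],[0,0,0,0,0,0,0],[0,0,0,0,0,0,0]])

```text
t: 16.6
eef_pos: [0.5625, 0.0197, 0.238]
tool_rot: [-0.0, 0.984, 0.177, -0.002]
contact_force: [-0.1, -1.1, -3.1]
gripper_width: 0.26
grasp_force: 78.8
```

Run:
```python
from h import *
f=[]
for i in range(6):
    w=cam('wrist');o=bot.get_obs();f.append(np.r_[o['eef_pos'],o['contact_force']])
print(np.array(f).round(4)[[0,3,5]],o['tool_rot'],o['gripper_width'])
```

```text
[[ 0.5624  0.0178  0.2384 -0.2939 -0.6291 -2.7585]
 [ 0.5631  0.0164  0.2397  0.009   0.3909 -2.4952]
 [ 0.5635  0.0169  0.2403 -0.1976  0.9763 -2.2907]] [ 1.81694274e-04  9.84764253e-01  1.73894236e-01 -3.58893362e-04] 0.2611465904394359
```

Emit:
jog_arm(deltas=[[0,0.0005,-0.01,0,0,0,0],[0,0,-0.008,0,0,0,0],[0,0,-0.004,0,0,0,0],[0,0,0,0,0,0,0],[0,0,-0.001,0,0,0,0],[0,0,-0.001,0,0,0,0],[0,0,0,0,0,0,0]])

```text
t: 17.6
eef_pos: [0.5639, 0.0189, 0.2168]
tool_rot: [0.0, 0.985, 0.175, 0.0]
contact_force: [-1.4, 0.3, -2.6]
gripper_width: 0.263
grasp_force: 78.8
```

Emit:
jog_arm(deltas=[[0,0,-0.001,0,0,0,0],[0,0,-0.001,0,0,0,0]])

```text
t: 17.8
eef_pos: [0.5639, 0.0188, 0.2148]
tool_rot: [0.0, 0.985, 0.175, 0.0]
contact_force: [1.0, -0.6, -3.1]
gripper_width: 0.26
grasp_force: 78.8
```

Emit:
jog_arm(deltas=[[0,0,-0.001,0,0,0,0],[0,0,-0.001,0,0,0,0]])

```text
t: 18.0
eef_pos: [0.5644, 0.0188, 0.2133]
tool_rot: [0.0, 0.985, 0.175, 0.001]
contact_force: [-0.2, -1.0, 3.1]
gripper_width: 0.26
grasp_force: 78.9
```

Emit:
jog_arm(deltas=[[0,0,-0.001,0,0,0,0],[0,0,-0.001,0,0,0,0]])

```text
t: 18.2
eef_pos: [0.5644, 0.0188, 0.2114]
tool_rot: [0.0, 0.985, 0.175, 0.001]
contact_force: [-0.5, -0.3, 3.3]
gripper_width: 0.262
grasp_force: 79.0
```

Emit:
jog_arm(deltas=[[0,0,-0.001,0,0,0,0],[0,0,-0.001,0,0,0,0]])

```text
t: 18.4
eef_pos: [0.5643, 0.0188, 0.2091]
tool_rot: [0.0, 0.985, 0.175, 0.001]
contact_force: [-0.5, -0.6, 5.3]
gripper_width: 0.256
grasp_force: 79.2
```

Emit:
jog_arm(deltas=[[0,0,-0.001,0,0,0,0]])

```text
t: 18.5
eef_pos: [0.5642, 0.0188, 0.208]
tool_rot: [0.0, 0.985, 0.175, 0.0]
contact_force: [0.1, -0.3, 5.7]
gripper_width: 0.259
grasp_force: 79.2
```

That's the first tap: about 8 N and 5 mm of travel. Lifting clear, then tapping again.

Emit:
jog_arm(deltas=[[0,0,0.009,0,0,0,0],[0,0,0.009,0,0,0,0],[0,0,0,0,0,0,0],[0,0,0,0,0,0,0],[0,0,-0.006,0,0,0,0],[0,0,-0.006,0,0,0,0],[0,0,-0.003,0,0,0,0],[0,0,-0.001,0,0,0,0],[0,0,-0.001,0,0,0,0],[0,0,-0.001,0,0,0,0]])

```text
t: 19.5
eef_pos: [0.5642, 0.0188, 0.208]
tool_rot: [0.0, 0.985, 0.175, 0.0]
contact_force: [0.1, -0.4, 2.4]
gripper_width: 0.262
grasp_force: 79.2
```

Emit:
jog_arm(deltas=[[0,0,-0.001,0,0,0,0],[0,0,-0.001,0,0,0,0]])

```text
t: 19.7
eef_pos: [0.5646, 0.0189, 0.2068]
tool_rot: [0.0, 0.985, 0.175, 0.001]
contact_force: [-1.3, 0.2, 4.9]
gripper_width: 0.267
grasp_force: 79.2
```

Emit:
jog_arm(deltas=[[0,0,-0.001,0,0,0,0],[0,0,-0.001,0,0,0,0]])

```text
t: 19.9
eef_pos: [0.5646, 0.0189, 0.2049]
tool_rot: [0.0, 0.985, 0.175, 0.001]
contact_force: [-0.9, -0.4, 6.3]
gripper_width: 0.261
grasp_force: 79.2
```

Emit:
jog_arm(deltas=[[0,0,-0.001,0,0,0,0]])

```text
t: 20.0
eef_pos: [0.5647, 0.0189, 0.2039]
tool_rot: [0.0, 0.985, 0.175, 0.001]
contact_force: [-1.1, -0.3, 6.0]
gripper_width: 0.259
grasp_force: 79.2
```

Emit:
jog_arm(deltas=[[0,0,-0.001,0,0,0,0],[0,0,-0.001,0,0,0,0]])

```text
t: 20.2
eef_pos: [0.5647, 0.0189, 0.202]
tool_rot: [0.0, 0.985, 0.175, 0.001]
contact_force: [-0.8, -0.9, 6.5]
gripper_width: 0.263
grasp_force: 79.2
```

Emit:
jog_arm(deltas=[[0,0,-0.001,0,0,0,0],[0,0,-0.001,0,0,0,0]])

```text
t: 20.4
eef_pos: [0.5648, 0.0189, 0.2001]
tool_rot: [0.0, 0.985, 0.175, 0.001]
contact_force: [-0.8, -0.4, 7.7]
gripper_width: 0.26
grasp_force: 79.3
```

Emit:
jog_arm(deltas=[[0,0,-0.001,0,0,0,0]])

```text
t: 20.5
eef_pos: [0.5648, 0.0189, 0.1992]
tool_rot: [0.0, 0.985, 0.175, 0.001]
contact_force: [-1.7, -0.8, 7.4]
gripper_width: 0.264
grasp_force: 79.3
```

Flange is at about 3 mm and still sliding. Smaller steps now.

Emit:
jog_arm(deltas=[[0,0,-0.0007,0,0,0,0],[0,0,0,0,0,0,0]])

```text
t: 20.7
eef_pos: [0.5647, 0.0189, 0.1983]
tool_rot: [0.0, 0.985, 0.175, 0.001]
contact_force: [-0.5, -0.7, 5.6]
gripper_width: 0.261
grasp_force: 79.3
```

Emit:
jog_arm(deltas=[[0,0,-0.0007,0,0,0,0],[0,0,0,0,0,0,0]])

```text
t: 20.9
eef_pos: [0.5649, 0.0189, 0.198]
tool_rot: [0.0, 0.985, 0.175, 0.001]
contact_force: [-1.7, -1.2, 7.5]
gripper_width: 0.263
grasp_force: 79.7
```

Emit:
jog_arm(deltas=[[0,0,-0.0007,0,0,0,0],[0,0,0,0,0,0,0]])

```text
t: 21.1
eef_pos: [0.5653, 0.019, 0.1979]
tool_rot: [0.0, 0.985, 0.175, 0.002]
contact_force: [-2.0, -0.8, 12.3]
gripper_width: 0.265
grasp_force: 80.1
```

It locked at TCP 0.198: the force is rising with no further motion. Pressing steadily to about 20 N.

Emit:
jog_arm(deltas=[[0,0,-0.0006,0,0,0,0],[0,0,0,0,0,0,0],[0,0,0,0,0,0,0]])

```text
t: 21.4
eef_pos: [0.5655, 0.019, 0.1978]
tool_rot: [0.0, 0.985, 0.175, 0.002]
contact_force: [-3.4, -0.5, 15.2]
gripper_width: 0.265
grasp_force: 80.3
```

Now the separate final tap: lift 18 mm, come back slowly and press.

Emit:
jog_arm(deltas=[[0,0,0.009,0,0,0,0],[0,0,0.009,0,0,0,0],[0,0,0,0,0,0,0],[0,0,-0.006,0,0,0,0],[0,0,-0.005,0,0,0,0],[0,0,-0.002,0,0,0,0],[0,0,-0.001,0,0,0,0],[0,0,-0.001,0,0,0,0],[0,0,-0.001,0,0,0,0],[0,0,0,0,0,0,0]])

```text
t: 22.4
eef_pos: [0.5642, 0.0189, 0.198]
tool_rot: [0.0, 0.985, 0.175, 0.001]
contact_force: [-1.9, -0.3, 5.2]
gripper_width: 0.26
grasp_force: 79.6
```

Emit:
jog_arm(deltas=[[0,0,-0.0007,0,0,0,0],[0,0,-0.0007,0,0,0,0],[0,0,0,0,0,0,0]])

```text
t: 22.7
eef_pos: [0.5648, 0.019, 0.1979]
tool_rot: [0.0, 0.985, 0.175, 0.001]
contact_force: [-3.5, -0.5, 12.9]
gripper_width: 0.262
grasp_force: 80.2
```

Emit:
jog_arm(deltas=[[0,0,-0.0006,0,0,0,0],[0,0,0,0,0,0,0],[0,0,0,0,0,0,0],[0,0,0,0,0,0,0]])

```text
t: 23.1
eef_pos: [0.5651, 0.0191, 0.1978]
tool_rot: [0.0, 0.985, 0.175, 0.002]
contact_force: [-4.4, -1.2, 14.8]
gripper_width: 0.262
grasp_force: 80.4
```

Emit:
jog_arm(deltas=[[0,0,-0.0005,0,0,0,0],[0,0,0,0,0,0,0],[0,0,0,0,0,0,0],[0,0,0,0,0,0,0]])

```text
t: 23.5
eef_pos: [0.5653, 0.0191, 0.1977]
tool_rot: [0.0, 0.985, 0.175, 0.002]
contact_force: [-2.8, -1.1, 17.4]
gripper_width: 0.258
grasp_force: 80.7
```

Emit:
jog_arm(deltas=[[0,0,0.005,0,0,0,0],[0,0,0.02,0,0,0,0],[0,0,0.03,0,0,0,0],[0,0,0,0,0,0,0]])

```text
t: 23.9
eef_pos: [0.5663, 0.0194, 0.2533]
tool_rot: [0.0, 0.985, 0.175, 0.004]
contact_force: [0.5, -0.6, -1.9]
gripper_width: 0.259
grasp_force: 79.3
```

Emit:
jog_arm(deltas=[[-0.015,-0.0437,0,0,0,0,0],[-0.015,-0.0437,0,0,0,0,0],[-0.015,-0.0437,0,0,0,0,0],[-0.015,-0.0437,0,0,0,0,0],[-0.015,-0.0437,0,0,0,0,0],[-0.015,-0.0437,0,0,0,0,0],[-0.015,-0.0437,0,0,0,0,0],[-0.015,-0.0437,0,0,0,0,0],[0,0,0,0,0,0,0],[0,0,0,0,0,0,0]])

```text
t: 24.9
eef_pos: [0.4427, -0.3317, 0.2483]
tool_rot: [-0.0, 0.985, 0.173, -0.001]
contact_force: [0.3, 0.7, -2.6]
gripper_width: 0.263
grasp_force: 79.1
```

Run:
```python
from h import *
for i in range(5): w=cam('wrist');o=bot.get_obs()
print(o['eef_pos'],o['contact_force'],o['tool_rot'],o['t'])
```

```text
[ 0.44450342 -0.32930168  0.2492801 ] [-0.15248543  0.70792675 -3.45878699] [-2.39264985e-04  9.84343529e-01  1.76260485e-01  2.51148027e-05] 25.15
```

Emit:
jog_arm(deltas=[[0,0,-0.03,0,0,0,0],[0,0,-0.045,0,0,0,0],[0,0,-0.045,0,0,0,0],[0,0,-0.04,0,0,0,0],[0,0,-0.02,0,0,0,0],[0,0,-0.01,0,0,0,0],[0,0,-0.003,0,0,0,0],[0,0,0,0,0,0,0],[0,0,0,0,0,0,0]])

```text
t: 26.05
eef_pos: [0.4449, -0.3313, 0.0579]
tool_rot: [0.001, 0.985, 0.175, 0.001]
contact_force: [-0.2, -0.3, -2.6]
gripper_width: 0.265
grasp_force: 79.2
```

Emit:
jog_arm(deltas=[[0,0,-0.002,0,0,0,0],[0,0,-0.001,0,0,0,0],[0,0,0,0,0,0,0],[0,0,0,0,0,0,0]])

```text
t: 26.45
eef_pos: [0.4438, -0.3308, 0.0537]
tool_rot: [0.0, 0.985, 0.175, 0.0]
contact_force: [0.1, 0.2, -2.4]
gripper_width: 0.261
grasp_force: 79.2
```

Emit:
jog_arm(deltas=[[0,0,-0.0015,0,0,0,0],[0,0,-0.0007,0,0,0,0],[0,0,0,0,0,0,0],[0,0,0,0,0,0,0]])

```text
t: 26.85
eef_pos: [0.4438, -0.3307, 0.0513]
tool_rot: [-0.0, 0.985, 0.175, -0.0]
contact_force: [0.3, -0.1, -1.8]
gripper_width: 0.254
grasp_force: 79.5
```

Emit:
jog_arm(deltas=[[0,0,-0.0006,0,0,0,0],[0,0,0,0,0,0,0],[0,0,0,0,0,0,0]])

```text
t: 27.15
eef_pos: [0.4439, -0.3307, 0.0512]
tool_rot: [0.0, 0.985, 0.175, 0.0]
contact_force: [-1.8, 1.2, 4.5]
gripper_width: 0.259
grasp_force: 79.7
```

The foot is on the bench. Releasing gently and rising.

Emit:
jog_arm(deltas=[[0,0,0,0,0,0,0.33],[0,0,0,0,0,0,0.4],[0,0,0,0,0,0,0.7],[0,0,0,0,0,0,1],[0,0,0,0,0,0,1],[0,0,0,0,0,0,1],[0,0,0,0,0,0,1]])

```text
t: 27.85
eef_pos: [0.4438, -0.3308, 0.0507]
tool_rot: [0.0, 0.985, 0.175, 0.0]
contact_force: [0.1, -1.3, 1.0]
gripper_width: 0.999
grasp_force: 0.0
```

Emit:
jog_arm(deltas=[[0,0,0.01,0,0,0,1],[0,0,0.03,0,0,0,1],[0,0,0.04,0,0,0,1],[0,0,0.04,0,0,0,1],[0,0,0.04,0,0,0,1],[0,0,0,0,0,0,1],[0,0,0,0,0,0,1],[0,0,0,0,0,0,1]])

```text
t: 28.65
eef_pos: [0.4431, -0.3304, 0.21]
tool_rot: [-0.0, 0.985, 0.175, -0.001]
contact_force: [0.1, -0.2, -0.2]
gripper_width: 0.997
grasp_force: 0.0
```

Run:
```python
from h import *
w=cam('wrist');a=cam('scene')
x=np.hstack([cv2.resize(w['img'],(400,300)),cv2.resize(a['img'],(400,300))])
y=np.hstack([cv2.resize(a['img'][130:190,210:290],(400,300)),cv2.resize(a['img'][180:240,240:320],(400,300))])
cv2.imwrite('pics/z.png',np.vstack([x,y])[:,:,::-1])
```

```text
(no output)
```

View pics/z.png

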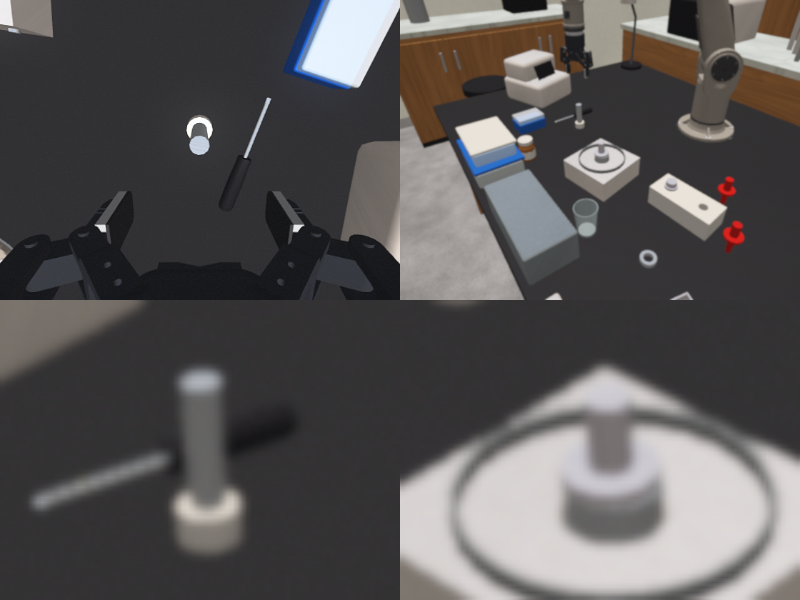

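The tamper stands upright on the bench (wrist half-view (200,135)), the chuck is driven down and upright in the nose, and the bystanders haven't moved.

```bash
python3 -c "
from station import bot
print(bot.hand_in())"
```

```text
the job is handed in; nothing more can be done
None
```

Job handed in; no verdict came back. The chuck is locked upright in the spindle after three separate taps, the last about 20 N with no movement, and the tamper stands upright where it was, with nothing else visibly moved.

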